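# Fit the lid pair on the bearing-ball canister, lock the inner lid, take off the dust cap

### The arm

A 6-joint arm with a two-finger parallel gripper is mounted at the origin on the work surface. World frame = base frame: x ahead of the robot, y to its left, z up, the work surface at z = 0. Lengths are in m, angles in degrees, forces in N, time in s.
With the tool pointing down it reaches from about 0.325 to 0.9 m from the base axis. Payload 6.1 kg.
Tool frame: the origin (TCP) lies at the very end of the fingers, on their centre line; the grasp point (between the pads) lies 19 mm behind it; z points along the fingers, y is the line along which they close (so a half turn about z gives the same grasp; the last joint's range is limited). The gripper opens to 87 mm and grips with 3 to 60 N. Pads are 19 mm wide; open, the fingers measure 117 mm over their backs; the gripper's body (75 mm by 190 mm) begins 51 mm behind the grasp point.
Start: joints at [-77.813, 12.628, 87.462, -0, 79.91, -7.225], TCP at [0.208, -0.589, 0.223] pointing down, gripper open.
Joint ranges: [-170.65, 170.65], [-52.31, 119.04], [5.05, 147.46], [-71.25, 251.25], [11.57, 151.72], [-153.62, 153.62]. Speed limits (degrees/s): [147.25, 147.25, 172.46, 180, 180, 180].

### API

Orientations are given as a 3x3 rotation matrix whose columns are the frame's x, y, z axes.
In Python, from rig import ctrl, viewer gives the robot as it stands.
- The arm moves only by the shell command python3 -m crank 'ROWS' [FORCE]. ROWS is JSON, a list of rows, each a list of 5 numbers: the shift along the tool's x, y, z in mm, then the turn about the tool's z in rad, then the opening, from 0 (shut) to 1 (fully open). In form: [[tx, ty, tz, yaw, fingers], ...]. A call has exactly 5 rows; each row shifts and turns the commanded pose from where the row before left it, along the tool's axes as they then stand; what a row does not reach is not made up. A row lasts 1/8 s, in which the tool goes at most 62.5 mm and 10.7 degrees, less where a joint would pass 70% of its speed; a pose out of reach is approached as far as the arm can. A call with a gripper value outside its range is refused whole. The fingers move at their own pace and stop on an object; FORCE is the grip in N (left out, the last holds). Time passes only in rows, so rows that do not move let the fingers close, or fill a call up. It gives the time, the measured TCP pose, the force, the opening and the grip force at its end, in the units of the state.
- ctrl.observe(): the state, without advancing time (a new reading comes with each control period).
- viewer.read_camera(name): name is "scene" or "top"; returns a dict with "image" (400x640x3 uint8, red, green, blue), "mtx" (3x3 intrinsics, pixels), "world_to_cam" (4x4, takes a point from world to camera coordinates). Camera axes: x right, y up, looking along -z (the intrinsics and any distortion apply to the point x, -y, -z); pixel columns grow to the right and rows downward; lengths in m; the calibration is good to about 2 mm. A picture is of the moment at which its call begins. There is no depth.
- ctrl.sign_off(): hands the job in; it is judged then, once.
The state is a dict: "time": time; "joint_positions": joint angles; "joint_vel": joint speeds; "joint_torque": joint torques, N m; "eef_pos": TCP position; "eef_rot": TCP orientation; "ft_force": force on the tool from outside, world axes, zero at the start; "wrist_torque": the same for the moment, N m; "gripper_width": finger opening in m; "grasp_force": force on a finger pad.
Only numpy, scipy, OpenCV 4.12 (cv2) and the standard library are available. Lean on these libraries where they do the work, as an engineer would, in place of code of your own. Each camera call takes 0.05 s, during which the arm holds its last target. There are 200 camera calls.

### The job

Get the blue canister of bearing balls ready for dispensing: lift the aluminium inner lid by its black knob with the yellow dust cap still nested on it, and lower the two together into the mouth of the canister until the inner lid is fully home, without dropping them. Then turn the red turnbutton until it points straight in over the inner lid's flange, and lift the yellow cap alone, up clear of the knob, leaving the inner lid seated and undisturbed. Finish while holding the cap level and still in the gripper, well above the knob; do not disturb the glue bottle, screwdriver or parts bin.

Things in the scene. Friction and masses are not known exactly. Their poses are not given: they have to be found in the camera images.
- canister: Fixed plywood base, 130 x 180 x 12 mm (-64 to 116 mm along its y), carrying an open blue tin, 100 mm outside and 94 mm inside diameter, 43 mm deep. Steel balls inside are only drawn. Origin: on the bench under the tin's axis, z up. Its +y points from the tin's axis to a post (20 mm diameter), 84 mm away, that carries the turnbutton.
- tin_rim (a point): Centre of the tin's mouth at rim height, 67 mm above the bench; same axes as the canister. With the inner lid fully home its flange lies on the rim and its origin is 14 mm below this point.
- turnbutton (a joint): Angle of the red turnbutton about its vertical pivot, rad. At 0 (locked) its arm points from the post straight at the tin's axis, over the inner lid's flange. Positive is anticlockwise from above: lock it by turning clockwise. It starts open at 1.15 to 1.5; stops at -0.1 and 1.6; light friction (0.06 N m), stays where left.
- turnbutton_grip (a point): On the pivot axis, in the middle of the turnbutton's upright grip fin, 94 mm above the bench. Fin: 30 mm long along the arm, centred on the pivot, 10 mm thick, 22 mm tall (83 to 105 mm above the bench). Turns with the button: its -y points along the arm.
- turnbutton_tip (a point): Free end of the turnbutton's arm, 42 mm from the pivot. The arm is a bar 14 mm wide and 8 mm thick, its underside 75 mm above the bench, 3 mm above the flange of a seated inner lid; a tail reaches 12 mm behind the pivot.
- inner_lid: Loose aluminium inner lid, about 0.22 kg, on the mat with the cap on it. Origin: centre of its underside, z up. Upward: plug 90 mm in diameter (foot tapered to 82), 0 to 14 mm, 2 mm clearance all round in the tin; flange 112 mm in diameter, 14 to 19 mm; boss 60 mm in diameter, 19 to 24 mm, with drawn dispensing holes; black knob, 22 x 22 mm square along its x and y, to 80 mm.
- knob_top (a point): Centre of the top of the inner lid's black knob, 80 mm above that lid's origin; it stands 29 mm above the collar of the nested cap.
- dust_cap: Loose yellow round dust cap, about 0.12 kg, resting freely on the inner lid's flange round its boss, the knob standing up through it. Origin: centre of its lower edge, z up; nested, 19 mm above the inner lid's origin. Skirt and roof 74 mm in diameter, 14 mm tall, 64 mm inside; collar on top. Raise it 61 mm to clear the knob.
- cap_collar (a point): Centre of the dust cap's round collar at mid height, 23 mm above the cap's origin. Collar: 48 mm outside, 38 mm inside diameter, 18 mm tall (14 to 32 mm above the cap's origin); grip it from outside.
- mat: Fixed black rubber mat, 160 x 160 x 4 mm, on which the two lids start; origin at the centre of its underside.
- glue: Bystander: white glue bottle with a red cap, 54 mm in diameter, 130 mm tall, standing; origin at the centre of its underside.
- screwdriver: Bystander: screwdriver lying on the bench; origin under its middle.
- bin: Bystander: open grey parts bin, 120 x 100 x 60 mm; origin at the centre of its underside.
There are look-alikes about, which are no part of the job. Of the things like the canister, leave any that is turquoise; of the rest the smaller one is meant. What is shaped like the inner_lid but turquoise is not meant.

How it is judged:
By the outcome, as a careful person would: the job done as asked, in the order asked, and still so for the second after the job is handed in, while the arm keeps its last pose, push and grip.
It also fails if it takes over 72 s, if anything falls off the work surface, if the arm or the gripper's body presses on something with over 40 N, if the wrist force passes 120 N, or if a joint passes its speed limit or range.

## Working session

There is one attempt and no reset: what is moved stays moved. The work goes in short steps, Python scripts to look and compute and a shell command to move; the robot and the scene stay as the last step left them, time stands still between calls to the robot, and variables do not carry over. Pictures are saved under pics/ and viewed, at most 10 in all, crops included, and the job is handed in when it is done.

```bash
ls; mkdir -p pics; python3 - <<'E'
from rig import ctrl, viewer
import cv2,numpy as np
for n in("scene","top"):
    d=viewer.read_camera(n); cv2.imwrite(f"pics/{n}0.png",d["image"][:,:,::-1]); print(n,d["mtx"].round(1).tolist(),d["world_to_cam"].round(3).tolist(),d.keys())
s=ctrl.observe(); print(s["time"],s["eef_pos"],np.round(s["eef_rot"],3).tolist(),s["gripper_width"])
E
```

```text
pics
scene [[412.9, 0.0, 315.5], [0.0, 412.9, 200.5], [0.0, 0.0, 1.0]] [[0.77, 0.637, 0.017, -0.425], [-0.465, 0.543, 0.699, 0.181], [0.437, -0.546, 0.715, -1.533], [0.0, 0.0, 0.0, 1.0]] dict_keys(['image', 'mtx', 'world_to_cam'])
top [[487.8, 0.0, 323.0], [0.0, 487.8, 204.6], [0.0, 0.0, 1.0]] [[-0.002, -1.0, 0.0, 0.003], [0.998, -0.002, 0.055, -0.54], [-0.055, 0.0, 0.998, -1.637], [0.0, 0.0, 0.0, 1.0]] dict_keys(['image', 'mtx', 'world_to_cam'])
0.1 [ 0.20758517 -0.58892351  0.22154863] [[0.943, 0.332, -0.0], [0.332, -0.943, 0.002], [0.0, -0.002, -1.0]] 0.0869030086447248
```

View pics/scene0.png

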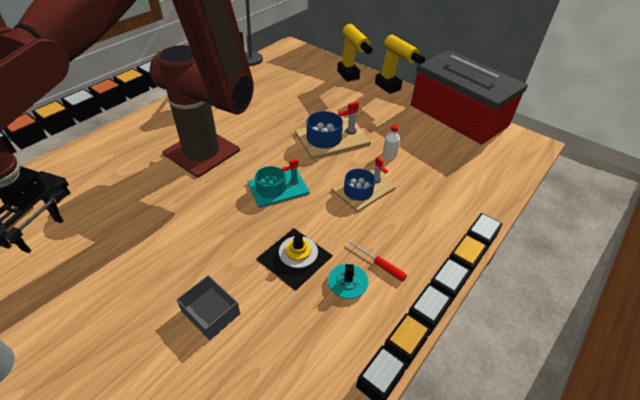

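View pics/top0.png

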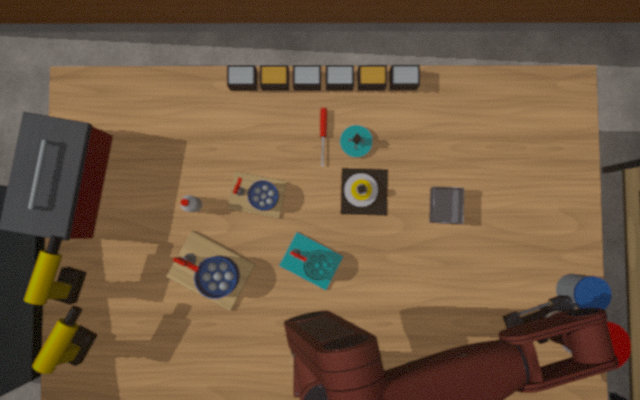

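Canister candidates, by pixel in scene / top:
- Small blue tin: (359,184) / (263,195).
- Larger blue tin: (324,128) / (217,277).
- Turquoise tin: (270,180) / (320,264).

The small blue one is meant, because turquoise is excluded and it is the smaller of the rest. For the lid, the grey one with the yellow cap on the mat, (298,250) / (361,189), fits. The turquoise one at (348,280) / (356,141) does not.

```bash
cat > h.py <<'E'
import cv2,numpy as np
def ray(d,px):
    W=d["world_to_cam"];K=d["mtx"];R=W[:3,:3];o=-R.T@W[:3,3]
    c=np.linalg.inv(K)@[px[0],px[1],1.]; return o,R.T@(c*[1,-1,-1])
def plane(d,px,z):
    o,v=ray(d,px); return o+v*(z-o[2])/v[2]
def proj(d,p):
    W=d["world_to_cam"];c=W[:3,:3]@p+W[:3,3]; q=d["mtx"]@(c*[1,-1,-1]); return q[:2]/q[2]
def tri(a,pa,b,pb):
    o1,v1=ray(a,pa);o2,v2=ray(b,pb)
    t=np.linalg.lstsq(np.c_[v1,-v2],o2-o1,rcond=None)[0]
    p,q=o1+t[0]*v1,o2+t[1]*v2; return (p+q)/2,np.linalg.norm(p-q)
def blobs(im,lo,hi,roi,amin=8):
    hsv=cv2.cvtColor(im,cv2.COLOR_RGB2HSV);m=cv2.inRange(hsv,np.array(lo),np.array(hi))
    z=np.zeros_like(m);x0,y0,x1,y1=roi;z[y0:y1,x0:x1]=m[y0:y1,x0:x1]
    n,l,s,c=cv2.connectedComponentsWithStats(z)
    return [(s[i].tolist(),c[i].round(1).tolist()) for i in range(1,n) if s[i][4]>=amin],z
E
python3 - <<'E'
from h import *
from rig import viewer
S=viewer.read_camera("scene");T=viewer.read_camera("top")
a=cv2.resize(T["image"][120:230,170:400],None,fx=3.45,fy=3.45,interpolation=cv2.INTER_CUBIC)[:, :800][:300]
b=cv2.resize(S["image"][150:290,240:420],(800,600),interpolation=cv2.INTER_CUBIC)
c1=cv2.resize(T["image"][165:225,225:305],(400,300),interpolation=cv2.INTER_CUBIC)
c2=cv2.resize(T["image"][160:220,320:400],(400,300),interpolation=cv2.INTER_CUBIC)
c3=cv2.resize(S["image"][150:210,325:405],(400,300),interpolation=cv2.INTER_CUBIC)
c4=cv2.resize(S["image"][220:280,260:340],(400,300),interpolation=cv2.INTER_CUBIC)
cv2.imwrite("pics/crop1.png",np.vstack([np.hstack([c1,c2]),np.hstack([c3,c4])])[:,:,::-1])
for n,lo,hi,rt,rs in [("blue",(105,90,25),(125,255,255),(225,165,305,225),(325,150,405,210)),("red",(0,150,80),(8,255,255),(225,165,305,225),(370,150,405,180)),
 ("yellow",(20,120,80),(32,255,255),(320,160,400,220),(260,220,340,280)),("grey",(0,0,120),(180,60,255),(320,160,400,220),(260,220,340,280)),("black",(0,0,0),(180,120,45),(320,160,400,220),(260,220,340,280))]:
    print(n,blobs(T["image"],lo,hi,rt)[0],blobs(S["image"],lo,hi,rs)[0])
E
```

```text
blue [([250, 182, 28, 28, 203], [264.2, 195.6])] [([345, 169, 31, 31, 634], [359.0, 184.3])]
red [([233, 178, 9, 16, 64], [236.9, 185.6])] [([375, 157, 13, 16, 98], [380.2, 164.2])]
yellow [([351, 179, 21, 21, 270], [361.0, 189.3])] [([285, 239, 26, 22, 362], [297.8, 250.8])]
grey [([321, 160, 3, 6, 12], [322.0, 163.2]), ([345, 174, 31, 32, 422], [359.2, 189.6])] [([279, 237, 39, 31, 442], [298.5, 254.0])]
black [] [([260, 229, 72, 51, 1218], [291.3, 260.6])]
```

View pics/crop1.png

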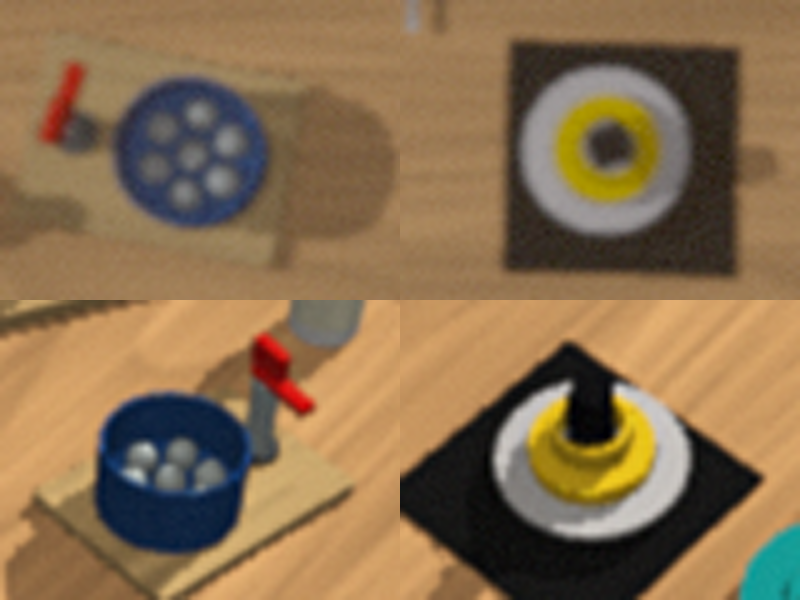

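The crop confirms both choices. The small blue tin's rim is near top (263,195), with its red button arm at (237,185). The aluminium lid with the nested yellow cap is at (361,189), with its knob yawed.

```bash
cat > m.py <<'E'
from h import *
from rig import viewer
k=8
def up(im,roi):
    x0,y0,x1,y1=roi; return cv2.resize(im[y0:y1,x0:x1],None,fx=k,fy=k,interpolation=cv2.INTER_CUBIC)
def full(p,roi): return (np.array(p)+.5)/k-.5+np.array(roi[:2])
def mask(im,lo,hi,roi):
    return cv2.inRange(cv2.cvtColor(up(im,roi),cv2.COLOR_RGB2HSV),np.array(lo),np.array(hi))
def big(m): return max(cv2.findContours(m,cv2.RETR_EXTERNAL,cv2.CHAIN_APPROX_NONE)[0],key=cv2.contourArea)
def ell(m,roi):
    e=cv2.fitEllipse(cv2.convexHull(big(m))); return full(e[0],roi),np.array(e[1])/k,e[2]
def rect(m,roi):
    r=cv2.minAreaRect(big(m)); return full(r[0],roi),np.array(r[1])/k,full(cv2.boxPoints(r),roi)
def cent(m,roi):
    M=cv2.moments(m,True); return full((M['m10']/M['m00'],M['m01']/M['m00']),roi)
BLUE=((105,90,20),(130,255,255));RED=((0,150,70),(8,255,255));YEL=((20,120,70),(33,255,255))
E
python3 - <<'E'
from m import *
np.set_printoptions(precision=4,suppress=True)
S=viewer.read_camera("scene");T=viewer.read_camera("top")
rt=(225,165,305,225);rs=(325,150,405,210);lt=(320,160,400,220);ls=(260,220,340,280)
c,ax,_=ell(mask(T["image"],*BLUE,rt),rt);print("tin top",c,ax,plane(T,c,.067))
m=mask(S["image"],*BLUE,rs);print("tin scene blue",full(cv2.boundingRect(big(m))[:2],rs),np.array(cv2.boundingRect(big(m))[2:])/k)
print("pred rim scene px",proj(S,plane(T,c,.067)))
for nm,(I,r) in {"T":(T,rt),"S":(S,rs)}.items():
    mm=mask(I["image"],*RED,r); 
    if nm=="S": mm[:, :300]=0; mm[280:]=0
    print("red",nm,*rect(mm,r)[1:],cent(mm,r))
# lid
y=mask(T["image"],*YEL,lt); c,ax,_=ell(y,lt);print("yellow top",c,ax,plane(T,c,.037))
g=cv2.cvtColor(up(T["image"],lt),cv2.COLOR_RGB2HSV)
w=((g[...,2]>85)).astype(np.uint8)*255; matm=np.zeros_like(w); matm[90:420,180:520]=255
c,ax,_=ell((w&matm),lt);print("flange top",c,ax,plane(T,c,.023))
hol=cv2.morphologyEx(y,cv2.MORPH_CLOSE,np.ones((3,3)));e=np.zeros_like(y);cv2.fillPoly(e,[big(y)],255);dk=(e>0)&(g[...,2]<115)
mm=dk.astype(np.uint8)*255;mm=cv2.morphologyEx(mm,cv2.MORPH_OPEN,np.ones((9,9)));rc=rect(mm,lt);print("knob top",rc)
b=[plane(T,p,.084) for p in rc[2]];print("knob edges deg",[np.degrees(np.arctan2(*(b[i+1]-b[i])[1::-1])) for i in range(3)],plane(T,rc[0],.084))
y=mask(S["image"],*YEL,ls);print("yellow scene bbox",full(cv2.boundingRect(big(y))[:2],ls),np.array(cv2.boundingRect(big(y))[2:])/k)
w=cv2.cvtColor(up(S["image"],ls),cv2.COLOR_RGB2HSV)[...,2];w=(w>85).astype(np.uint8)*255;w[:,:100]=0;w[:,480:]=0;w[:100]=0;w[400:]=0
c2,ax,_=ell(w,ls);print("flange scene",c2,ax,tri(T,c,S,c2))
vis=np.hstack([np.dstack([mm,matm&((g[...,2]>85)*255).astype(np.uint8),e]),cv2.resize(up(S["image"],ls)[:,:,::-1],(640,480))]);
cv2.imwrite("pics/dbg1.png",cv2.resize(vis,(800,300)))
E
```

```text
tin top [263.3051 195.4036] [27.606  27.7762] [0.5673 0.1983 0.067 ]
tin scene blue [344.0625 168.5625] [31.25  31.375]
pred rim scene px [358.1874 178.4919]
red T [ 4.666 16.811] [[232.0121 192.3167]
 [237.5349 176.4388]
 [241.9419 177.9716]
 [236.4192 193.8496]] [236.9871 185.4508]
red S [18.3848  8.5737] [[371.5    161.125 ]
 [377.5625 155.0625]
 [390.5625 168.0625]
 [384.5    174.125 ]] [380.1395 164.0605]
yellow top [361.0733 189.3254] [21.0786 21.3896] [ 0.5893 -0.1251  0.037 ]
flange top [360.4825 189.5735] [34.478  34.6101] [ 0.5897 -0.1242  0.023 ]
knob top (array([361.8445, 188.5109]), array([ 9.1186, 10.2066]), array([[355.8326, 185.2416],
       [365.7678, 182.9039],
       [367.8563, 191.7801],
       [357.9211, 194.1178]]))
knob edges deg [np.float64(-76.81676466322146), np.float64(-167.1670184553094), np.float64(103.1693516039584)] [ 0.5879 -0.1239  0.084 ]
yellow scene bbox [284.9375 238.6875] [25.625 21.875]
flange scene [300.1997 248.6681] [35.2396 45.1193] (array([ 0.5912, -0.1216,  0.0308]), np.float64(0.005858238811862931))
```

View pics/dbg1.png

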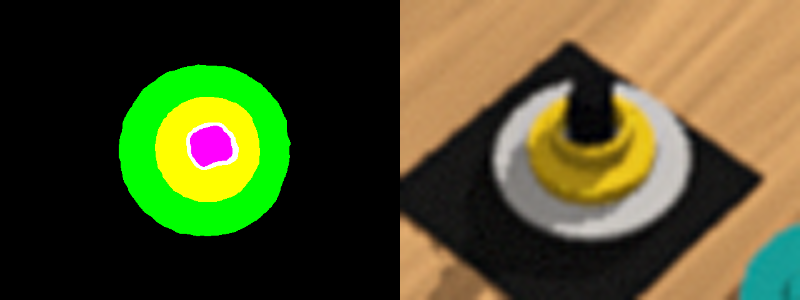

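The masks fit the flange and cap well. The knob blob includes collar shadow, and the tin ellipse came out small. I'll refine these, using relaxed thresholds, arc fits and two-view heights.

```bash
cat >> m.py <<'E'
def circ(p):
    A=np.c_[2*p,np.ones(len(p))];x=np.linalg.lstsq(A,(p**2).sum(1),rcond=None)[0];return x[:2],np.sqrt(x[2]+x[:2]@x[:2])
BL2=((100,60,10),(135,255,255))
rt=(225,165,305,225);rs=(325,150,405,210);lt=(320,160,400,220);ls=(260,220,340,280)
E
python3 - <<'E'
from m import *
np.set_printoptions(precision=4,suppress=True)
S=viewer.read_camera("scene");T=viewer.read_camera("top")
m=mask(T["image"],*BL2,rt);c=full(big(m)[:,0],rt);h=full(cv2.convexHull(big(m))[:,0],rt)
print("T bbox",h.min(0),h.max(0)); a=c[c[:,0]<264]; cc,r=circ(a); print("rim T",cc,r,r*2*(1.637-.067)/487.8)
m=mask(S["image"],*BL2,rs);c=full(big(m)[:,0],rs);print("S bbox",c.min(0),c.max(0))
u=c[c[:,1]<177];e=cv2.fitEllipse(u.astype(np.float32));print("rim S",e)
print("tin rim",tri(T,cc,S,e[0]))
# red
r=rect(mask(T["image"],*RED,rt),rt)[2];tip=(r[1]+r[2])/2;tail=(r[0]+r[3])/2
P=plane(T,tip,.083);Q=plane(T,tail,.105);print("tip,tail",P,Q,np.linalg.norm((P-Q)[:2]),np.degrees(np.arctan2(*(P-Q)[1::-1])))
y=mask(T["image"],*YEL,lt);c1=full(big(y)[:,0],lt);print("yel T",c1.min(0),c1.max(0))
# pictures
a=cv2.resize(T["image"][172:206,344:378],(400,400),interpolation=cv2.INTER_CUBIC)
b=cv2.resize(S["image"][228:262,281:315],(400,400),interpolation=cv2.INTER_CUBIC)
c=cv2.resize(T["image"][174:199,228:278],(400,200),interpolation=cv2.INTER_CUBIC)
d=cv2.resize(S["image"][155:180,350:400],(400,200),interpolation=cv2.INTER_CUBIC)
v=np.vstack([np.hstack([a,b]),np.hstack([c,d])]);v=np.clip(v.astype(float)*1.5,0,255)
cv2.imwrite("pics/crop2.png",v[:,:,::-1])
E
```

```text
T bbox [248.9375 180.9375] [277.4375 209.3125]
rim T [263.1242 195.1208] 14.177928807714075 0.09126424037765928
S bbox [343.9375 168.4375] [375.5625 199.9375]
rim S ((360.5169982910156, 181.10958862304688), (24.582448959350586, 32.75163650512695), 104.5241928100586)
tin rim (array([0.5715, 0.2023, 0.0549]), np.float64(0.005989071413615006))
tip,tail [0.6245 0.2721 0.083 ] [0.5723 0.2878 0.105 ] 0.05447522367254302 -16.733904589824306
yel T [350.5625 178.9375] [371.4375 199.8125][ WARN:0@1.343] global loadsave.cpp:1063 imwrite_ Unsupported depth image for selected encoder is fallbacked to CV_8U.
```

View pics/crop2.png

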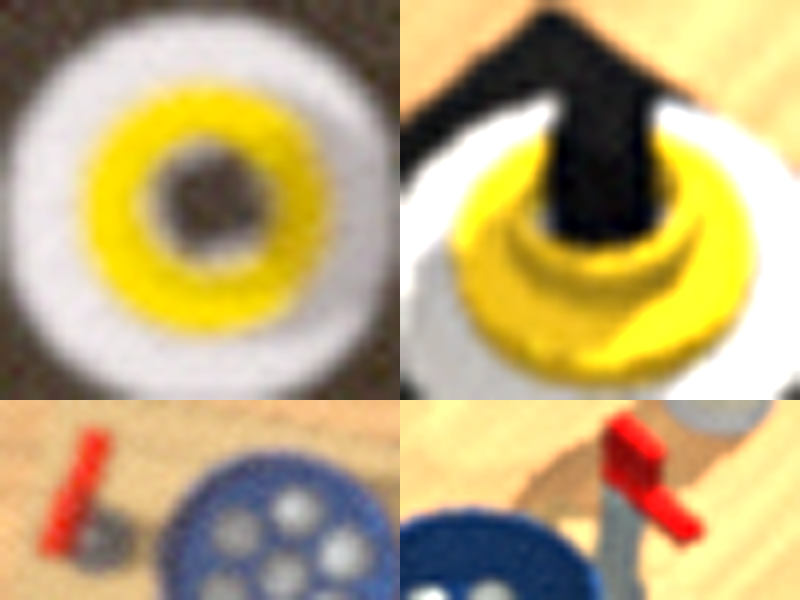

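The crop shows the knob rotated slightly, the collar circle clear, and the button's arm pointing away at about 84° from locked. Next is a two-view consistency check before moving.

```bash
python3 - <<'E'
from m import *
np.set_printoptions(precision=4,suppress=True)
S=viewer.read_camera("scene");T=viewer.read_camera("top")
rim=plane(T,(263.15,195.12),.067);print("rim",rim)
def circpx(d,c,r): 
    a=np.linspace(0,6.28,200);return np.array([proj(d,c+[r*np.cos(t),r*np.sin(t),0]) for t in a])
q=circpx(S,rim,.05);print("pred rim S L,R,top",q[:,0].min(),q[:,0].max(),q[:,1].min(),"meas 343.94 375.56 168.44")
print("bottom pred",circpx(S,rim-[0,0,.055],.05)[:,1].max(),"meas 199.94")
cap=plane(T,(361.05,189.35),.030);print("cap",cap);q=circpx(S,cap+[0,0,.007],.037);q2=circpx(S,cap-[0,0,.007],.037)
print("pred cap S L,R,bot",q[:,0].min(),q[:,0].max(),q2[:,1].max());y=mask(S["image"],*YEL,ls);c=full(big(y)[:,0],ls);print(c.min(0),c.max(0))
fl=plane(T,(360.48,189.57),.023);q=circpx(S,fl,.056);print("flange",fl,"pred S L,R,bot",q[:,0].min(),q[:,0].max(),q[:,1].max())
for n,p,s in(("tip",(239.74,177.2),(386.3,171.9)),("fintop",(235.4,189),(379.6,160.2))):print(n,tri(T,p,S,s))
print("glue red cap",plane(T,(188,203),.13),"mat",)
g=cv2.cvtColor(up(S["image"],ls),cv2.COLOR_RGB2HSV)
w=((g[...,2]>95)&(g[...,1]<70)).astype(np.uint8)*255;c=full(big(w)[:,0],ls);print("flange S meas",c.min(0),c.max(0))
E
```

```text
rim [0.5682 0.1988 0.067 ]
pred rim S L,R,top 343.16920597722304 373.90059985542604 168.40479097598666 meas 343.94 375.56 168.44
bottom pred 201.30115645237964 meas 199.94
cap [ 0.5899 -0.1255  0.03  ]
pred cap S L,R,bot 284.92259138906536 310.83243003910434 261.4659242885236
[284.9375 238.5625] [310.4375 260.4375]
flange [ 0.5897 -0.1242  0.023 ] pred S L,R,bot 278.77539137617396 317.64298434035294 266.70172367421156
tip (array([0.6257, 0.2739, 0.0787]), np.float64(0.0009320938651039531))
fintop (array([0.5867, 0.285 , 0.0998]), np.float64(0.002739807327211037))
glue red cap [0.539  0.4277 0.13  ] mat
flange S meas [278.1875 235.9375] [317.6875 267.3125]
```

Heights and sizes agree: the cap is within 0.3 px in both views, the tip comes out at z 0.079 and the fin at z 0.100. I'll move over the lid.

```bash
cat > st.py <<'E'
import sys,numpy as np
from rig import ctrl
s=ctrl.observe();p=np.array(s["eef_pos"]);R=np.array(s["eef_rot"]);np.set_printoptions(precision=4,suppress=True)
psi=np.degrees(np.arctan2(R[1,0],R[0,0]))
print("t",round(s["time"],2),"tcp",p,"psi",round(psi,2),"w",round(s["gripper_width"],4),"gf",round(float(s["grasp_force"]),1),"F",np.array(s["ft_force"]),"q6",round(s["joint_positions"][5],1))
if len(sys.argv)>3:
    d=R.T@(np.array([float(v) for v in sys.argv[1:4]])-p)*1000; print("tool shift mm",d.round(1),"yaw rad",round(-np.radians(float(sys.argv[4])-psi),3) if len(sys.argv)>4 else "")
E
python3 -m crank '[[50,-30,0,0,1],[50,-30,0,0,1],[50,-30,0,0,1],[50,-30,0,0,1],[50,-30,0,0,1]]'
python3 -m crank '[[50,-30,0,0,1],[50,-30,0,0,1],[50,-30,0,0,1],[50,-30,0,0,1],[50,-30,0,0,1]]'
python3 -m crank '[[0,0,0,-0.18,1],[0,0,0,-0.18,1],[0,0,0,-0.18,1],[0,0,0,-0.18,1],[0,0,0,-0.18,1]]'
python3 -m crank '[[0,0,0,-0.18,1],[0,0,0,-0.18,1],[0,0,0,-0.18,1],[0,0,0,0,1],[0,0,0,0,1]]'
python3 st.py 0.5897 -0.1248 0.1 103
```

```text
time: 1.12
eef_pos: [0.3947, -0.3635, 0.2229]
eef_rot: [[0.943, 0.332, 0.001], [0.332, -0.943, -0.001], [0.0, 0.001, -1.0]]
ft_force: [0.4, -1.3, -0.4]
gripper_width: 0.0868
grasp_force: 0.0
time: 1.75
eef_pos: [0.5807, -0.1387, 0.2229]
eef_rot: [[0.943, 0.332, 0.001], [0.332, -0.943, -0.0], [0.001, 0.001, -1.0]]
ft_force: [0.1, -0.5, 0.0]
gripper_width: 0.0872
grasp_force: 0.0
time: 2.38
eef_pos: [0.5796, -0.1403, 0.2226]
eef_rot: [[0.32, 0.947, 0.0], [0.947, -0.32, 0.0], [0.0, 0.0, -1.0]]
ft_force: [-0.8, -0.6, -0.2]
gripper_width: 0.087
grasp_force: 0.0
time: 3.0
eef_pos: [0.5796, -0.1403, 0.2226]
eef_rot: [[-0.203, 0.979, 0.0], [0.979, 0.203, 0.0], [0.0, 0.0, -1.0]]
ft_force: [0.1, -0.2, -0.1]
gripper_width: 0.0872
grasp_force: 0.0
t 3.0 tcp [ 0.5796 -0.1403  0.2226] psi 101.72 w 0.0872 gf 0.0 F [ 0.0623 -0.1531 -0.0523] q6 -32.9
tool shift mm [ 13.2  13.  122.6] yaw rad -0.022
```

```bash
python3 -m crank '[[13,13,20,-0.02,1],[0,0,50,0,1],[0,0,50,0,1],[0,0,0,0,1],[0,0,0,0,1]]' | head -2
python3 -m crank '[[0,0,0,0,0.6],[0,0,0,0,0.6],[0,0,0,0,0.6],[0,0,0,0,0.6],[0,0,0,0,0.6]]' | tail -2
python3 st.py 0.5897 -0.1248 0.059
python3 - <<'E'
from m import *
S=viewer.read_camera("scene");T=viewer.read_camera("top")
a=cv2.resize(T["image"][165:225,320:400],(800,600))[:, :];a=cv2.resize(T["image"][160:220,330:390],(400,400),interpolation=cv2.INTER_CUBIC)
b=cv2.resize(S["image"][215:275,270:330],(400,400),interpolation=cv2.INTER_CUBIC)
cv2.imwrite("pics/g1.png",np.clip(np.hstack([a,b])*1.3,0,255).astype(np.uint8)[:,:,::-1])
E
```

```text
time: 3.62
eef_pos: [0.5905, -0.1246, 0.1035]
gripper_width: 0.0537
grasp_force: 0.0
t 4.25 tcp [ 0.5896 -0.125   0.1026] psi 103.06 w 0.0537 gf 0.0 F [-0.8226  0.5421  0.4855] q6 -32.5
tool shift mm [ 0.2  0.1 43.6] yaw rad
```

View pics/g1.png

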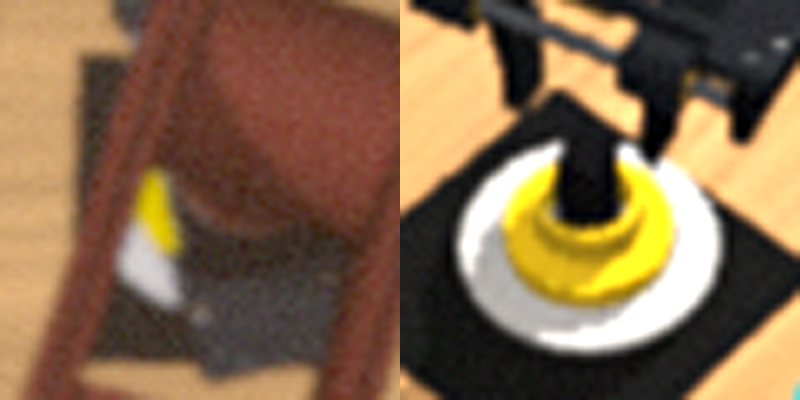

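The scene view shows the open fingertips straddling the black knob, with their midpoint over it. I'll descend and grip.

```bash
python3 -m crank '[[0,0,15,0,0.6],[0,0,15,0,0.6],[0,0,10,0,0.6],[0,0,3,0,0.6],[0,0,0,0,0.6]]' | head -2
python3 -m crank '[[0,0,0,0,0],[0,0,0,0,0],[0,0,0,0,0],[0,0,0,0,0],[0,0,0,0,0]]' 45 | tail -2
python3 st.py
python3 -m crank '[[0,0,-10,0,0],[0,0,-30,0,0],[0,0,-50,0,0],[0,0,-50,0,0],[0,0,0,0,0]]' | tail -2
python3 st.py 0.5695 0.2005 0.2 103
```

```text
time: 4.97
eef_pos: [0.5895, -0.1249, 0.0592]
gripper_width: 0.0216
grasp_force: 44.2
t 5.6 tcp [ 0.5894 -0.125   0.0597] psi 103.06 w 0.0216 gf 44.2 F [-1.2712 -0.9252  3.2971] q6 -32.5
gripper_width: 0.0217
grasp_force: 44.2
t 6.22 tcp [ 0.5929 -0.126   0.2054] psi 103.07 w 0.0217 gf 44.2 F [ 0.8907  1.0306 -3.5802] q6 -32.5
tool shift mm [323.3  51.    4.1] yaw rad 0.001
```

```bash
python3 -m crank '[[15,2,0,0,0],[30,5,0,0,0],[45,7,0,0,0],[45,7,0,0,0],[45,7,0,0,0]]' | tail -1
python3 -m crank '[[45,7,0,0,0],[45,7,0,0,0],[35,6,0,0,0],[18,5,0,0,0],[0,0,0,0,0]]' | tail -1
python3 -m crank '[[0,0,20,0,0],[0,0,20,0,0],[0,0,0,0,0],[0,0,0,0,0],[0,0,0,0,0]]' | tail -2
python3 st.py 0.5695 0.2005 0.17 103
python3 - <<'E'
from m import *
S=viewer.read_camera("scene");T=viewer.read_camera("top")
a=cv2.resize(T["image"][160:230,225:295],(400,400),interpolation=cv2.INTER_CUBIC)
b=cv2.resize(S["image"][145:215,325:395],(400,400),interpolation=cv2.INTER_CUBIC)
cv2.imwrite("pics/g2.png",np.clip(np.hstack([a,b])*1.3,0,255).astype(np.uint8)[:,:,::-1])
E
```

```text
grasp_force: 44.2
grasp_force: 44.2
gripper_width: 0.0218
grasp_force: 44.2
t 8.1 tcp [0.5689 0.2016 0.1605] psi 103.04 w 0.0218 gf 44.2 F [ 0.7972 -0.5965 -3.2419] q6 -1.0
tool shift mm [-1.2  0.3 -9.5] yaw rad 0.001
```

View pics/g2.png

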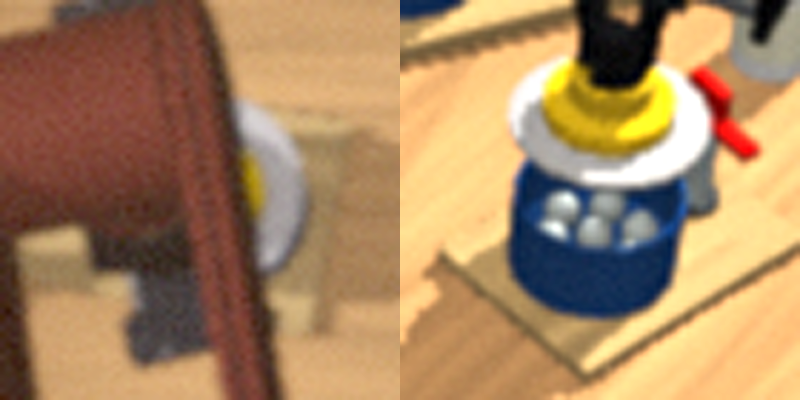

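The scene view shows the lid and cap held level over the tin, with the lid flange at about x 511–712 in the crop. I'll measure the lid-to-tin offset in the scene camera.

```bash
python3 - <<'E'
from m import *
S=viewer.read_camera("scene");np.set_printoptions(precision=3,suppress=True)
a=np.linspace(0,6.28,200)
ex=lambda c,r:(lambda q:(q.min(0),q.max(0)))(np.array([proj(S,np.array(c)+[r*np.cos(t),r*np.sin(t),0]) for t in a]))
g=cv2.cvtColor(up(S["image"],rs),cv2.COLOR_RGB2HSV)
w=((g[...,2]>95)&(g[...,1]<80)).astype(np.uint8)*255;w[260:]=0;c=full(big(w)[:,0],rs);print("flange meas",c.min(0),c.max(0))
y=mask(S["image"],*YEL,rs);c=full(big(y)[:,0],rs);print("cap meas",c.min(0),c.max(0))
print("flange pred",*ex((.5689,.2016,.124),.056),*ex((.5689,.2016,.119),.056))
print("cap pred roof",*ex((.5689,.2016,.138),.037),"low",*ex((.5689,.2016,.124),.037))
b=mask(S["image"],*BL2,rs);b[:320]=0;c=full(big(b)[:,0],rs);print("tin meas",c.min(0),c.max(0))
for p in((.5682,.1988),(.5695,.2005),(.571,.2)):print(p,*ex((*p,.067),.05),"bottom",ex((*p,.012),.05)[1])
E
```

```text
flange meas [343.312 154.438] [379.438 180.188]
cap meas [349.438 154.562] [372.688 171.812]
flange pred [343.138 153.654] [378.609 176.849] [343.036 154.848] [378.41  178.051]
cap pred roof [349.474 154.013] [373.087 169.313] low [349.141 157.396] [372.572 172.714]
tin meas [343.938 189.562] [372.312 199.938]
(0.5682, 0.1988) [343.165 168.412] [373.897 189.219] bottom [371.965 201.31 ]
(0.5695, 0.2005) [343.797 168.325] [374.522 189.121] bottom [372.573 201.211]
(0.571, 0.2) [344.073 168.593] [374.82  189.418] bottom [372.861 201.508]
```

```bash
python3 -m crank '[[0,0,15,0,0],[0,0,15,0,0],[0,0,4,0,0],[0,0,0,0,0],[0,0,0,0,0]]' | tail -1
python3 st.py
python3 -m crank '[[0,0,1.5,0,0],[0,0,1.5,0,0],[0,0,1.5,0,0],[0,0,1.5,0,0],[0,0,0,0,0]]' | tail -1
python3 st.py
```

```text
grasp_force: 44.2
t 8.88 tcp [0.5686 0.2017 0.1259] psi 103.06 w 0.022 gf 44.2 F [-0.7832  0.0313 -4.5578] q6 -1.0
grasp_force: 44.2
t 9.5 tcp [0.5681 0.2016 0.1193] psi 103.06 w 0.0218 gf 44.2 F [-0.3173 -0.5789 -3.1578] q6 -1.0
```

```bash
python3 -m crank '[[0,0,1,0,0],[0,0,1,0,0],[0,0,1,0,0],[0,0,1,0,0],[0,0,0,0,0]]' | tail -1
python3 st.py
python3 -m crank '[[0,0,1,0,0],[0,0,1,0,0],[0,0,1,0,0],[0,0,1,0,0],[0,0,0,0,0]]' | tail -1
python3 st.py
```

```text
grasp_force: 44.2
t 10.12 tcp [0.5681 0.2017 0.1154] psi 103.06 w 0.0218 gf 44.2 F [-0.5861  0.7032 -4.292 ] q6 -1.0
grasp_force: 44.2
t 10.75 tcp [0.5681 0.2017 0.1114] psi 103.06 w 0.0215 gf 44.2 F [ 0.6209  0.5938 -3.3976] q6 -1.0
```

Sliding in freely with no side force. I'll take the last 3 mm to the flange.

```bash
python3 -m crank '[[0,0,1,0,0],[0,0,1,0,0],[0,0,0.5,0,0],[0,0,0.5,0,0],[0,0,0,0,0]]' | tail -1
python3 st.py
python3 -m crank '[[0,0,0.5,0,0],[0,0,0.5,0,0],[0,0,0,0,0],[0,0,0,0,0],[0,0,0,0,0]]' | tail -1
python3 st.py
```

```text
grasp_force: 44.2
t 11.38 tcp [0.5683 0.2017 0.1087] psi 103.06 w 0.0219 gf 44.2 F [-1.1816  0.8763 -2.0624] q6 -1.0
grasp_force: 44.2
t 12.0 tcp [0.5683 0.2017 0.1087] psi 103.07 w 0.0217 gf 44.2 F [-4.731  -0.8194  6.8431] q6 -1.0
```

It is seated: contact came exactly at the expected TCP height of 0.1087. Next I release, rise and inspect.

```bash
python3 -m crank '[[0,0,0,0,0.6],[0,0,0,0,0.6],[0,0,0,0,0.6],[0,0,0,0,0.6],[0,0,0,0,0.6]]' | tail -2
python3 -m crank '[[0,0,-10,0,0.6],[0,0,-30,0,0.6],[0,0,-40,0,0.6],[0,0,-30,0,0.6],[0,0,0,0,0.6]]' | tail -1
python3 -m crank '[[20,0,0,-0.18,0.5],[0,0,0,-0.18,0.5],[0,0,0,-0.18,0.5],[0,0,0,-0.18,0.5],[0,0,0,-0.18,0.5]]' | tail -1
python3 -m crank '[[0,0,0,-0.15,0.35],[0,0,0,0,0.35],[0,0,0,0,0.35],[0,0,0,0,0.35],[0,0,0,0,0.35]]' | tail -2
python3 st.py .586 .2845 .13 163.3
python3 - <<'E'
from m import *
S=viewer.read_camera("scene");T=viewer.read_camera("top")
a=cv2.resize(T["image"][160:220,215:275],(400,400),interpolation=cv2.INTER_CUBIC)
b=cv2.resize(S["image"][145:205,335:395],(400,400),interpolation=cv2.INTER_CUBIC)
cv2.imwrite("pics/g3.png",np.clip(np.hstack([a,b])*1.3,0,255).astype(np.uint8)[:,:,::-1])
E
```

```text
gripper_width: 0.0511
grasp_force: 0.0
grasp_force: 0.0
grasp_force: 0.0
gripper_width: 0.0313
grasp_force: 0.0
t 14.5 tcp [0.5637 0.2212 0.2175] psi 163.18 w 0.0313 gf 0.0 F [-0.7479 -0.1587  0.5323] q6 -59.2
tool shift mm [-3.  67.1 87.5] yaw rad -0.002
```

View pics/g3.png

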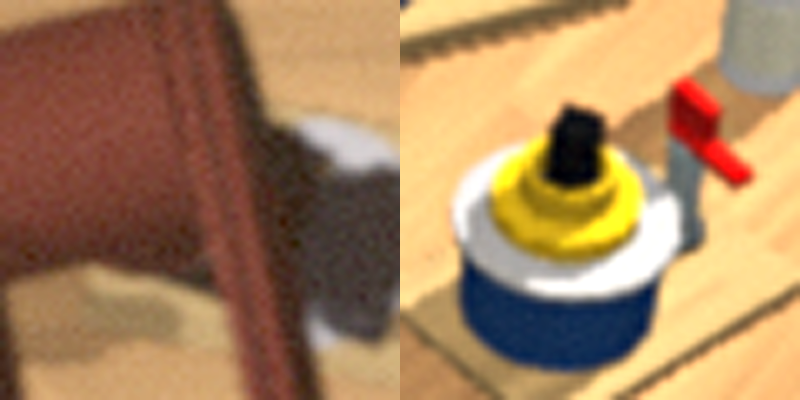

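The lid sits on the tin with the cap nested. The knob at crop (575,180)→(583,110) looks slightly leaned, so I'll check numerically that it is level.

```bash
python3 - <<'E'
from m import *
S=viewer.read_camera("scene");np.set_printoptions(precision=2,suppress=True)
r=(335,145,395,205)
a=np.linspace(0,6.28,200)
C=lambda c,R:np.array([proj(S,np.array(c)+[R*np.cos(t),R*np.sin(t),0]) for t in a])
g=cv2.cvtColor(up(S["image"],r),cv2.COLOR_RGB2HSV)
w=(((g[...,2]>80)&(g[...,1]<80))).astype(np.uint8)*255
w|=mask(S["image"],*YEL,r); w[:, 400:]=0; w[:,:40]=0
c=full(cv2.convexHull(big(w))[:,0],r);lo=c[c[:,1]>172]
print("meas flange",c.min(0),c.max(0))
for z in(.067,.072):
    p=C((.5683,.2017,z),.056);print("pred",z,p.min(0),p.max(0), "argL",p[p[:,0].argmin()],"argR",p[p[:,0].argmax()],"argB",p[p[:,1].argmax()])
print("argL",c[c[:,0].argmin()],"argR",c[c[:,0].argmax()],"argB",c[c[:,1].argmax()])
b,t=proj(S,np.array([.5683,.2017,.104])),proj(S,np.array([.5683,.2017,.133]));print("knob axis pred",b,t)
k_=cv2.inRange(g,(0,0,0),(180,255,50))*1;k_=k_.astype(np.uint8);k_[340//1:]=0;k_[:110]=0
k_[:, :160]=0;k_[:,280:]=0
k_=((k_>0)*255).astype(np.uint8);
for v in range(130,230,15):
    x=np.where(k_[v])[0]; 
    if len(x): print("row",full((0,v),r)[1],"knob u",full((x.min(),0),r)[0],full((x.max(),0),r)[0])
# per-row predicted
for z in(.133,.118,.104):
    cs=[proj(S,np.array([.5683,.2017,z])+np.array([dx*np.cos(np.radians(13))-dy*np.sin(np.radians(13)),dx*np.sin(np.radians(13))+dy*np.cos(np.radians(13)),0])) for dx in(-.011,.011) for dy in(-.011,.011)];cs=np.array(cs);print("pred z",z,cs[:,0].min(),cs[:,0].max(),"v",cs[:,1].mean())
y=mask(S["image"],*YEL,r);c=full(big(y)[:,0],r);print("cap",c.min(0),c.max(0));p=C((.5683,.2017,.072),.037);q=C((.5683,.2017,.086),.037);print("pred",q.min(0),q.max(0),p.max(0))
E
```

```text
meas flange [342.19 165.69] [380.06 200.06]
pred 0.067 [341.89 166.81] [376.27 190.07] argL [341.89 177.36] argR [376.27 179.37] argB [360.78 190.07]
pred 0.072 [341.98 165.68] [376.46 188.93] argL [341.98 176.23] argR [376.46 178.24] argB [360.93 188.93]
argL [342.19 177.69] argR [380.06 179.69] argB [363.81 200.06]
knob axis pred [360.11 169.57] [360.98 162.63]
row 162.6875 knob u 358.6875 364.3125
row 164.5625 knob u 357.5625 364.6875
row 166.4375 knob u 357.3125 364.0625
row 168.3125 knob u 356.8125 364.0625
row 170.1875 knob u 356.5625 364.0625
row 172.0625 knob u 358.0625 362.1875
pred z 0.133 356.4027574696286 365.52506656658636 v 162.64480671772762
pred z 0.118 355.98893042261034 365.03910951536403 v 166.25846356184078
pred z 0.104 355.60876928579955 364.5926474544337 v 169.57828294039615
cap [348.19 164.81] [370.94 183.81]
pred [348.13 166.24] [371.08 181.58] [370.59 184.79]
```

Edges match the predictions within 0.3 px, so the lid is level and home. I'll go to the fin.

```bash
python3 -m crank '[[-1,22,0,0,0.35],[-1,22,0,0,0.35],[-1,23,0,0,0.35],[0,0,40,0,0.35],[0,0,40,0,0.35]]' | tail -1
python3 -m crank '[[0,0,8,0,0.35],[0,0,0,0,0.35],[0,0,0,0,0.35],[0,0,0,0,0.35],[0,0,0,0,0.35]]' | tail -1
python3 st.py .586 .2845 .0875 163.3
python3 - <<'E'
from m import *
S=viewer.read_camera("scene")
b=cv2.resize(S["image"][135:195,350:410],(600,600),interpolation=cv2.INTER_CUBIC)
cv2.imwrite("pics/g4.png",np.clip(b*1.3,0,255).astype(np.uint8)[:,:,::-1])
E
```

```text
grasp_force: 0.0
grasp_force: 0.0
t 15.9 tcp [0.5865 0.2846 0.1307] psi 163.22 w 0.0305 gf 0.0 F [-0.3672  0.4782  0.2239] q6 -54.3
tool shift mm [ 0.5 -0.3 43.2] yaw rad -0.001
```

View pics/g4.png

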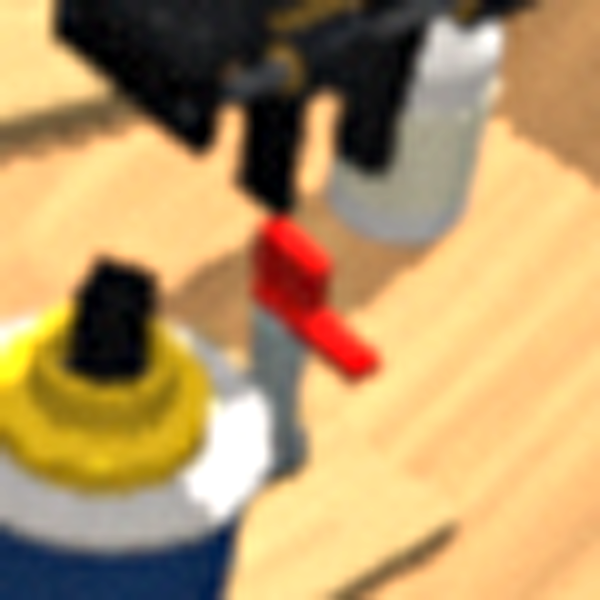

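The fingers straddle the red fin, with tips at (270,205) and (370,170) and the fin top at (295,240). I'll descend and grip lightly.

```bash
python3 -m crank '[[0,0,15,0,0.35],[0,0,15,0,0.35],[0,0,8,0,0.35],[0,0,5,0,0.35],[0,0,0,0,0.35]]' | tail -1
python3 st.py
python3 -m crank '[[0,0,0,0,0],[0,0,0,0,0],[0,0,0,0,0],[0,0,0,0,0],[0,0,0,0,0]]' 25 | tail -1
python3 st.py
```

```text
grasp_force: 0.0
t 16.57 tcp [0.5857 0.2843 0.0859] psi 163.22 w 0.0306 gf 0.0 F [0.1026 0.1849 1.0652] q6 -54.3
grasp_force: 25.0
t 17.2 tcp [0.5859 0.2834 0.087 ] psi 163.21 w 0.0097 gf 25.0 F [-1.6593 -4.005   2.7633] q6 -54.3
```

```bash
python3 -m crank '[[0,-0.5,0,0.1,0],[0,0,0,0.15,0],[0,0,0,0.15,0],[0,0,0,0.15,0],[0,0,0,0,0]]' | tail -1
python3 st.py
python3 -m crank '[[0,0,0,0.15,0],[0,0,0,0.15,0],[0,0,0,0.15,0],[0,0,0,0,0],[0,0,0,0,0]]' | tail -1
python3 st.py
```

```text
grasp_force: 25.0
t 17.82 tcp [0.5857 0.283  0.0871] psi 131.68 w 0.0098 gf 25.0 F [-2.4001 -4.9248  4.6612] q6 -22.8
grasp_force: 25.0
t 18.45 tcp [0.5855 0.2829 0.0871] psi 106.0 w 0.0098 gf 25.0 F [-4.1533 -5.407   5.3956] q6 2.9
```

```bash
python3 -m crank '[[0,0,0,0.15,0],[0,0,0,0.15,0],[0,0,0,0.12,0],[0,0,0,0.065,0],[0,0,0,0,0]]' | tail -1
python3 st.py
python3 -m crank '[[0,0,0,0,0.35],[0,0,0,0,0.35],[0,0,0,0,0.35],[0,0,0,0,0.35],[0,0,0,0,0.35]]' | tail -2
python3 -m crank '[[0,0,-20,0,0.35],[0,0,-40,0,0.35],[0,0,-40,0,0.35],[0,-60,0,0,1],[0,-60,0,0,1]]' | tail -2
python3 -m crank '[[0,-60,0,0,1],[0,-60,0,0,1],[0,0,0,0,1],[0,0,0,0,1],[0,0,0,0,1]]' | tail -2
python3 st.py .5683 .2017 .16 79
python3 - <<'E'
from m import *
S=viewer.read_camera("scene");T=viewer.read_camera("top")
a=cv2.resize(T["image"][165:225,220:300],(800,600),interpolation=cv2.INTER_CUBIC)
a=cv2.resize(T["image"][165:225,220:280],(400,400),interpolation=cv2.INTER_CUBIC)
b=cv2.resize(S["image"][145:205,340:400],(400,400),interpolation=cv2.INTER_CUBIC)
cv2.imwrite("pics/g5.png",np.clip(np.hstack([a,b])*1.3,0,255).astype(np.uint8)[:,:,::-1])
np.set_printoptions(precision=4,suppress=True)
r=rect(mask(T["image"],*RED,rt),rt);print(r)
Sr=mask(S["image"],*RED,rs);Sr[:,:300]=0
print(rect(Sr,rs))
E
```

```text
grasp_force: 25.0
t 19.07 tcp [0.5851 0.2829 0.0871] psi 78.18 w 0.01 gf 25.0 F [-5.3039 -6.6184  6.7711] q6 30.7
gripper_width: 0.0304
grasp_force: 0.0
gripper_width: 0.0429
grasp_force: 0.0
gripper_width: 0.0854
grasp_force: 0.0
t 20.95 tcp [0.3523 0.3333 0.1874] psi 78.07 w 0.0854 gf 0.0 F [ 0.3042 -0.718   0.591 ] q6 46.0
tool shift mm [-84.1 238.5  27.6] yaw rad -0.016
(array([239.1765, 189.9816]), array([17.887 ,  4.2747]), array([[229.9816, 189.886 ],
       [231.0184, 185.739 ],
       [248.3713, 190.0772],
       [247.3346, 194.2243]]))
(array([376.1309, 163.6006]), array([ 8.2425, 18.0908]), array([[366.2636, 164.8007],
       [381.7001, 155.3673],
       [385.9982, 162.4004],
       [370.5617, 171.8338]]))
```

View pics/g5.png

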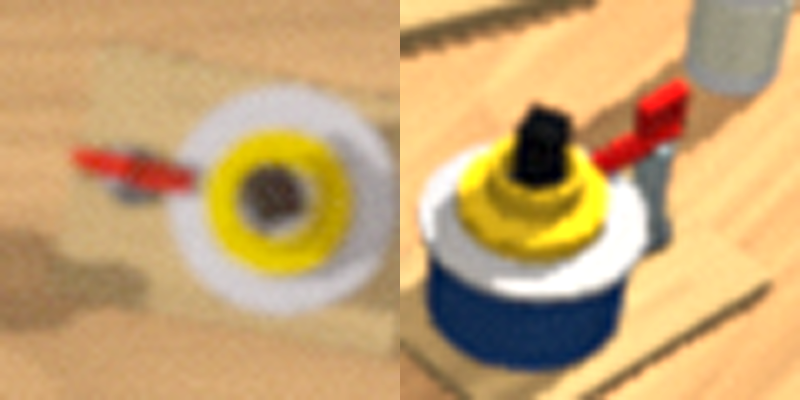

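The button's red arm now reaches over the flange edge, near top crop (190,182), with the cap nested and the lid level. I'll check its direction numerically.

```bash
python3 - <<'E'
from m import *
np.set_printoptions(precision=4,suppress=True)
T=viewer.read_camera("top");S=viewer.read_camera("scene")
y=mask(T["image"],*YEL,rt);c=full(big(y)[:,0],rt);mid=(c.min(0)+c.max(0))/2;cap=plane(T,mid,.086);print("cap T",c.min(0),c.max(0),cap)
g=cv2.cvtColor(up(T["image"],rt),cv2.COLOR_RGB2HSV)
w=(((g[...,2]>110)&(g[...,1]<60))|(y>0)).astype(np.uint8)*255;w=cv2.morphologyEx(w,cv2.MORPH_OPEN,np.ones((15,15)));e=ell(w,rt);fl=plane(T,e[0],.072);print("flange",e[0],e[1],fl)
tip=plane(T,(247.85,192.15),.081);end=plane(T,(230.5,187.8),.105);piv=np.array([.585,.2826,0])
an=lambda a,b:np.degrees(np.arctan2(*(b-a)[1::-1]))
print("tip",tip,end,"arm dir",an(end,tip),"pivot->tip",an(piv,tip),np.linalg.norm((tip-piv)[:2]),"pivot->cap",an(piv,cap),"piv->flange",an(piv,fl),"dist",np.linalg.norm((fl-piv)[:2]))
# base edges: wood-vs-plywood
full_=(190,150,310,235)
gg=cv2.GaussianBlur(cv2.cvtColor(up(T["image"],full_),cv2.COLOR_RGB2GRAY),(0,0),8)
L=cv2.createLineSegmentDetector().detect(cv2.resize(gg,None,fx=.5,fy=.5))[0]
for l in L[:,0]:
    d=np.hypot(l[2]-l[0],l[3]-l[1])
    if d>70: p,q=[plane(T,full((l[i]*2,l[i+1]*2),full_),.012) for i in(0,2)];print("line",full((l[0]*2,l[1]*2),full_),full((l[2]*2,l[3]*2),full_),"dir",an(p,q))
E
```

```text
cap T [250.1875 184.1875] [272.3125 205.8125] [0.5672 0.2027 0.086 ]
flange [262.0618 194.5748] [34.7174 35.035 ] [0.5696 0.2018 0.072 ]
tip [0.5769 0.247  0.081 ] [0.5891 0.299  0.105 ] arm dir -103.12996240797429 pivot->tip -102.78761289164324 0.03653742090686577 pivot->cap -102.57863078970321 piv->flange -100.78505323449068 dist 0.08225611033417099
```

The arm direction is about -102.5° against -101 to -102.6° wanted, so it points in over the flange. Now the cap collar, closing across the button's direction.

```bash
python3 -m crank '[[-17,48,0,-0.015,1],[-17,48,0,0,1],[-17,48,0,0,1],[-17,48,0,0,1],[-16,46,0,0,1]]' | tail -1
python3 -m crank '[[0,0,20,0,1],[0,0,8,0,1],[0,0,0,0,1],[0,0,0,0,1],[0,0,0,0,1]]' | tail -1
python3 st.py .568 .202 .0885 78.7
```

```text
grasp_force: 0.0
grasp_force: 0.0
t 22.4 tcp [0.5682 0.2055 0.1595] psi 79.06 w 0.0875 gf 0.0 F [ 0.4897  0.4198 -0.5401] q6 23.3
tool shift mm [-3.5  0.4 71. ] yaw rad 0.006
```

```bash
python3 -m crank '[[-3.5,0.3,10,0,1],[0,0,20,0,1],[0,0,20,0,1],[0,0,15,0,1],[0,0,0,0,1]]' | tail -1
python3 -m crank '[[0,0,4,0,1],[0,0,2,0,1],[0,0,0,0,1],[0,0,0,0,1],[0,0,0,0,1]]' | tail -1
python3 st.py .568 .202 .0885
python3 - <<'E'
from m import *
S=viewer.read_camera("scene")
b=cv2.resize(S["image"][145:205,335:395],(600,600),interpolation=cv2.INTER_CUBIC)
cv2.imwrite("pics/g6.png",np.clip(b*1.3,0,255).astype(np.uint8)[:,:,::-1])
E
```

```text
grasp_force: 0.0
grasp_force: 0.0
t 23.65 tcp [0.5679 0.2013 0.0878] psi 79.0 w 0.087 gf 0.0 F [-0.221  -0.0298  0.3585] q6 23.0
tool shift mm [ 0.7 -0.  -0.7] yaw rad
```

View pics/g6.png

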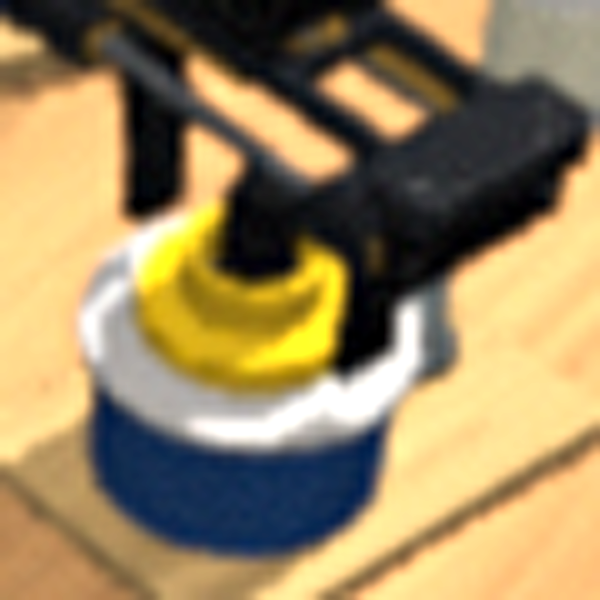

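The open fingers stand either side of the yellow cap, at (150,210) and (365,365), with tips just above its roof. I'll close gently and lift straight up.

```bash
python3 -m crank '[[0.5,0,-0.7,0,0.7],[0,0,0,0,0.6],[0,0,0,0,0.5],[0,0,0,0,0.45],[0,0,0,0,0.45]]' 15 | tail -1
python3 st.py
python3 -m crank '[[0,0,0,0,0.45],[0,0,0,0,0.45],[0,0,0,0,0.3],[0,0,0,0,0.3],[0,0,0,0,0.3]]' 20 | tail -1
python3 st.py
```

```text
grasp_force: 15.0
t 24.32 tcp [0.5678 0.2018 0.0882] psi 79.0 w 0.0481 gf 15.0 F [ 0.597   0.5641 -0.6421] q6 23.1
grasp_force: 20.0
t 24.95 tcp [0.5678 0.2018 0.0882] psi 79.0 w 0.0477 gf 20.0 F [ 0.1812 -0.4713 -0.1529] q6 23.1
```

Gripped at 48 mm with no side force, so it is centred.

```bash
python3 -m crank '[[0,0,-2,0,0.3],[0,0,-4,0,0.3],[0,0,-8,0,0.3],[0,0,-10,0,0.3],[0,0,0,0,0.3]]' | tail -1
python3 st.py
python3 -m crank '[[0,0,-12,0,0.3],[0,0,-15,0,0.3],[0,0,-20,0,0.3],[0,0,-20,0,0.3],[0,0,0,0,0.3]]' | tail -1
python3 -m crank '[[0,0,-20,0,0.3],[0,0,-15,0,0.3],[0,0,-8,0,0.3],[0,0,0,0,0.3],[0,0,0,0,0.3]]' | tail -1
python3 st.py
python3 - <<'E'
from m import *
S=viewer.read_camera("scene")
b=cv2.resize(S["image"][115:205,325:415],(600,600),interpolation=cv2.INTER_CUBIC)
cv2.imwrite("pics/g7.png",np.clip(b*1.3,0,255).astype(np.uint8)[:,:,::-1])
E
```

```text
grasp_force: 20.0
t 25.57 tcp [0.5689 0.202  0.114 ] psi 79.0 w 0.0482 gf 20.0 F [-0.1492  0.3803 -1.3652] q6 23.1
grasp_force: 20.0
grasp_force: 20.0
t 26.82 tcp [0.5674 0.2017 0.2216] psi 79.0 w 0.0477 gf 20.0 F [ 0.0258  0.0009 -2.3323] q6 23.1
```

View pics/g7.png

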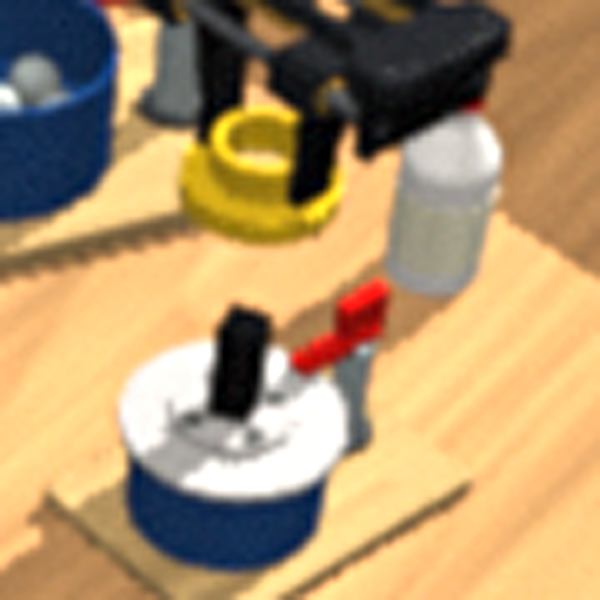

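The cap is held level, about 70 mm above the knob top. The lid is seated, the red arm is over its flange and the glue bottle is still standing. I'll let it settle briefly and hand in.

```bash
python3 -m crank '[[0,0,0,0,0.3],[0,0,0,0,0.3],[0,0,0,0,0.3],[0,0,0,0,0.3],[0,0,0,0,0.3]]' | tail -2
python3 st.py; python3 -c "
from rig import ctrl; print(ctrl.sign_off())"
```

```text
gripper_width: 0.048
grasp_force: 20.0
t 27.5 tcp [0.5678 0.2018 0.2223] psi 79.0 w 0.048 gf 20.0 F [-0.5886  0.229  -1.6659] q6 23.1
the job is handed in; nothing more can be done
None
```

I handed the job in at 27.5 s with the inner lid seated, the turnbutton within about 2° of straight in over its flange, and the cap held level about 70 mm above the knob; I viewed 12 pictures, two over the limit of 10, and sign-off returned no verdict.

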